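Swing the packing chute to the empty tote and release the packets

ROBOT

A 6-joint arm with a two-finger parallel gripper is mounted at the origin on the work surface. World frame = base frame: x ahead of the robot, y to its left, z up, the work surface at z = 0. Lengths are in mm, angles in degrees, forces in N, time in s.
With the tool pointing down it reaches from about 350 to 850 mm from the base axis. Payload 8.1 kg.
Tool frame: the origin (TCP) lies at the centre of the arm's flange, where the gripper is bolted on; the fingertips stand 173 mm ahead of it and the grasp point (between the pads) lies 155 mm ahead of it; z points along the fingers, y is the line along which they close (so a half turn about z gives the same grasp; the last joint's range is limited). The gripper opens to 85 mm and grips with 20 to 120 N. Pads are 22 mm wide; open, the fingers measure 114 mm over their backs; the gripper's body (76 mm by 85 mm) begins 54 mm behind the grasp point. The pads swing forward as they close: fully open they stand 13 mm farther back than shut.
Start: joints at [61.169, 7.471, 85.268, -0, 87.261, -4.893], TCP at [243.431, 548.405, 404.692] pointing down, gripper open.
Joint ranges: [-169.43, 169.43], [-51.17, 129.36], [1.28, 143.12], [-76.62, 256.62], [0, 156.53], [-152.29, 152.29]. Speed limits (degrees/s): [136.94, 136.94, 159.86, 180, 180, 180].

INTERFACE

Orientations are given as [roll, pitch, yaw] about the fixed x, y, z axes, in that order (R = Rz(yaw) Ry(pitch) Rx(roll)).
In Python, from bench import * gives the robot as it stands.
- The arm moves only by the shell command python3 -m jog 'ROWS' [FORCE]. ROWS is text: rows parted by semicolons, each of 7 numbers parted by spaces: the shift along the tool's x, y, z scaled (see below), then the turn, a rotation vector about the tool's x, y, z scaled (see below), then the closure, from -1 (fully open) to 1 (shut). In form: tx ty tz wx wy wz hand; .... A call has 1 to 5 rows; each row shifts and turns the commanded pose from where the row before left it, along the tool's axes as they then stand; what a row does not reach is not made up. The controller multiplies each number of a shift by 0.1 m and each number of a turn by 60 degrees. A row lasts 1/8 s, in which the tool goes at most 62.5 mm and 10.7 degrees, less where a joint would pass 70% of its speed; a pose out of reach is approached as far as the arm can. A call with a number of a shift or a turn outside -1 to 1 is refused whole. A call with a gripper value outside its range is refused whole. The fingers move at their own pace and stop on an object; FORCE is the grip in N (left out, the last holds). Time passes only in rows, so rows that do not move let the fingers close. It gives the time, the measured TCP pose, the force, the opening and the grip force at its end, in the units of the state.
- sense(): the state, without advancing time (a new reading comes with each control period).
- snapshot(name): name is "scene" or "side" or "wrist"; returns a dict with "img" (420x560x3 uint8, red, green, blue), "fx", "fy", "cx", "cy" (pixels), "extrinsics" (4x4, takes a point from camera to world coordinates). Camera axes: x right, y down, z forward; pixel columns grow to the right and rows downward; lengths in mm; the calibration is good to about 2 mm. A picture is of the moment at which its call begins. There is no depth.
- hand_in(): hands the job in; it is judged then, once.
The state is a dict: "time": time; "joint_pos": joint angles; "qd": joint speeds; "joint_efforts": joint torques, N m; "tool_pos": TCP position; "tcp_rot": TCP orientation; "ft_force": force on the tool from outside, world axes, zero at the start; "wrist_torque": the same for the moment, N m; "finger_gap": finger opening in mm; "grip_force": force on a finger pad.
Only numpy, scipy, OpenCV 4.12 (cv2) and the standard library are available. Lean on these libraries where they do the work, as an engineer would, in place of code of your own. Each camera call takes 0.05 s, during which the arm holds its last target. There are 200 camera calls.

TASK

Three totes stand round the swivelling packing chute. Push the chute's steering bar round gently with a fingertip until the chute's mouth is centred over the empty tote, leave it at rest there, and only then press the black release button all the way in and let it come back up. Leave the totes, the cartons and everything else on the bench where they stand.

Things in the scene. Friction and masses are not known exactly. Their poses are not given: they have to be found in the camera images.
- chute: Open aluminium trough 100 mm wide on a post, walls 35 mm high, from x = -60 to 257 mm, sloping down 0.2 rad to its mouth; swings level about the post, at least 0.9 rad to either side of the middle tote. Origin on the pivot axis, 150 mm above the bench; x level towards the mouth, z up. A wire arch (10 mm wire, 110 mm wide, top 255 mm above the bench) stands over x = 0. Stays where it is left.
- bar_end (a point): Centre of the 26 mm black ball ending the steering bar, 190 mm out from the pivot axis, 250 mm above the bench; axes as the chute's. The bar: round steel, 14 mm thick, level, from the arch over the pivot to the ball, above the trough's middle; wall tops below it are 205 mm (80 mm out) to 185 mm (180 mm out) above the bench. Pushed sideways 150 mm out it yields at 2 N and stops when not pushed.
- mouth (a point): Middle of the floor edge of the chute's low open end, about 129 mm above the bench, 257 mm from the pivot axis; axes as the chute's (x level, outwards).
- empty_tote: The grey open tote with nothing in it, 200 x 150 x 100 mm high (x, y, z), walls 4 mm. Origin: centre of its underside. It may stand in any of the three places about 0.29 m from the chute's axis.
- tote_a: Grey tote of the same size, with two cartons in it. Origin: centre of its underside.
- tote_b: Grey tote of the same size, with one carton in it. Origin: centre of its underside.
- carton_a1: Cardboard carton 75 x 100 x 60 mm high in tote_a. Origin: centre of its underside.
- carton_a2: Cardboard carton 60 x 90 x 45 mm high in tote_a. Origin: centre of its underside.
- carton_b1: Cardboard carton 120 x 90 x 65 mm high in tote_b. Origin: centre of its underside.
- release_top (a point): Centre of the top of the round black release button, 44 mm across, 22 mm above the bench, in a low round grey housing (60 mm across, 12 mm high) fixed to the bench, to the left or right of the chute's post. It is pressed straight down.
- release (a joint): How far the release button is pressed in, m: 0 up, 0.006 fully in. A spring takes 5 N to press it fully and returns it.
- tape_roll: Roll of brown tape lying flat, 100 mm across, 48 mm high, to the other side of the post from the button. Origin: centre of its underside.
- marker_cup: Black pen cup, 76 mm across, 95 mm high, pens rising to 140 mm. Origin: centre of its underside.
- label_carton: Small cardboard box 90 x 70 x 50 mm high. Origin: centre of its underside.
Mind the look-alikes: they are no part of the job. Of the things shaped like the part that bears release_top, the grey one is meant.

How it is judged (in metres and radians):
On the way, in this order (a step that is already met when the one before it is completed fails the run):
1. the chute rests with its mouth centred over the empty tote (y of empty_tote in the frame of mouth between -0.025 and 0.025 m and x of empty_tote in the frame of mouth between -0.05 and 0.15 m and angular speed of chute below 0.08 rad/s), for 0.3 s.
2. the release button is pressed all the way in, the chute still over the empty tote (y of empty_tote in the frame of mouth between -0.025 and 0.025 m and x of empty_tote in the frame of mouth between -0.05 and 0.15 m and value of joint release above 0.0048 m), for 0.05 s.
At the end, for the whole second after the job is handed in: The chute is at rest and its centre line passes within 25 mm of the centre of the empty tote, the button has come back up (less than 2 mm in), and the totes stand within 30 mm of where they stood (all of step 1 and value of joint release below 0.002 m and distance of each of empty_tote, tote_a, tote_b from where it was at the start of the episode below 0.03 m); the robot touches nothing.
It fails at once if the button is pressed (over 3 mm) while the chute is not over the empty tote (more than 30 mm off) (value of joint release above 0.003 m and not (y of empty_tote in the frame of mouth between -0.03 and 0.03 m and x of empty_tote in the frame of mouth between -0.05 and 0.15 m)).
It fails at once if a tote or a carton in it is moved or lifted over 30 mm (distance of any of empty_tote, tote_a, tote_b, carton_a1, carton_a2, carton_b1 from where it was at the start of the episode above 0.03 m).
It fails at once if the tape roll, pen cup or small box is moved or lifted over 30 mm (distance of any of tape_roll, marker_cup, label_carton from where it was at the start of the episode above 0.03 m).
It fails at once if the chute is rammed or squeezed with more than 30 N (contact force between any of the fingers, the arm and chute above 30 N).
It fails at once if the chute is flung round faster than 2 rad/s (angular speed of chute above 2 rad/s).
It also fails if it takes over 58 s, if anything falls off the work surface, if the arm or the gripper's body presses on something with over 40 N, if the wrist force passes 120 N, or if a joint passes its speed limit or range.

## Working session

There is one attempt and no reset: what is moved stays moved. The work goes in short steps, Python scripts to look and compute and a shell command to move; the robot and the scene stay as the last step left them, time stands still between calls to the robot, and variables do not carry over. Pictures are saved under pics/ and viewed, at most 10 in all, crops included, and the job is handed in when it is done.

```bash
mkdir -p pics; ls; python3 - <<'E'
from bench import *
import cv2
for n in ("scene","side"):
    s=snapshot(n); cv2.imwrite(f"pics/{n}0.png",cv2.resize(s["img"][:,:,::-1],(800,600),interpolation=cv2.INTER_CUBIC))
    print(n,s["fx"],s["fy"],s["cx"],s["cy"]); print(s["extrinsics"])
s=sense();print(s["tool_pos"],s["tcp_rot"],s["time"])
E
```

```text
pics
scene 421.9503821353963 421.9503821353963 271.87282816675025 209.88223691118966
[[ 4.62755576e-01  4.87523708e-01 -7.40390377e-01  1.68267428e+03]
 [ 8.86307312e-01 -2.71206051e-01  3.75375315e-01 -5.33701449e+02]
 [-1.77939852e-02 -8.29920425e-01 -5.57597940e-01  1.01238317e+03]
 [ 0.00000000e+00  0.00000000e+00  0.00000000e+00  1.00000000e+00]]
side 389.75825187630835 389.75825187630835 288.10493064256076 208.78090010400024
[[-9.59405796e-01 -2.28420416e-01  1.65422585e-01  3.92833100e+02]
 [-2.81892959e-01  7.58428795e-01 -5.87641151e-01  6.80105075e+02]
 [ 8.76798385e-03 -6.10417788e-01 -7.92031089e-01  1.04992319e+03]
 [ 0.00000000e+00  0.00000000e+00  0.00000000e+00  1.00000000e+00]]
[243.32496093 548.20878447 403.7188738 ] [-1.79901282e+02 -1.03157101e-02  1.56062588e+02] 0.1
```

View pics/scene0.png

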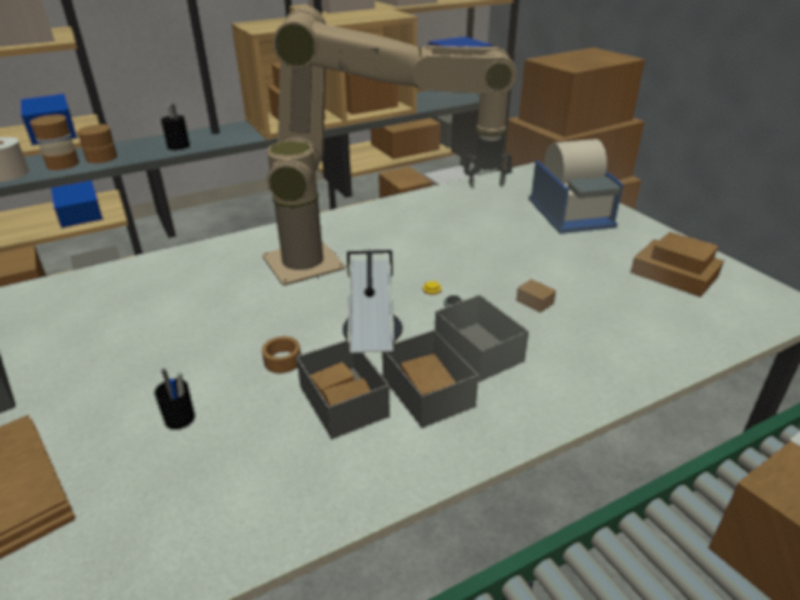

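View pics/side0.png

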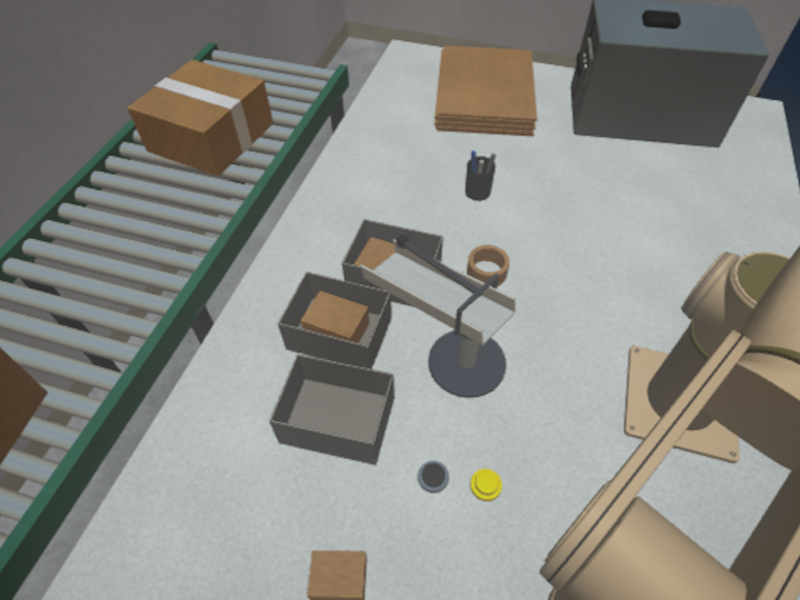

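The side view shows the chute over tote_a (ball at about (403,242)), the empty tote nearest at (335,405), and the black button in its grey housing at (433,475), with a yellow look-alike at (486,484). I'll take one enlarged crop.

```bash
python3 - <<'E'
from bench import *
import cv2
s=snapshot("side"); c=s["img"][155:355,180:380,::-1]
cv2.imwrite("pics/side1.png",cv2.resize(c,(600,600),interpolation=cv2.INTER_CUBIC))
E
```

```text
(no output)
```

View pics/side1.png

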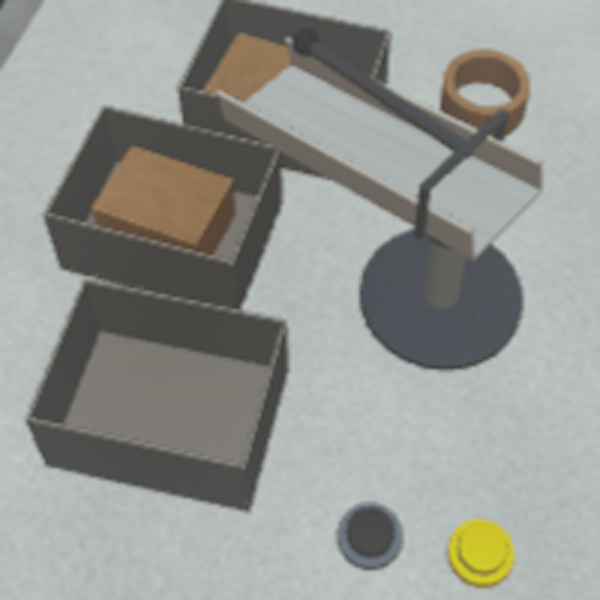

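The crop shows the empty tote's rim corners at (86,284), (287,322), (249,466) and (32,420). The ball is at (306,41), the arch middle at (464,150), the base disc centre at (441,298) and the black button top at (371,531).

```bash
cat > h.py <<'E'
from bench import *
import numpy as np
def px(s,u,v,z):
    E=np.array(s["extrinsics"]); d=E[:3,:3]@[(u-s["cx"])/s["fx"],(v-s["cy"])/s["fy"],1]
    return E[:3,3]+d*(z-E[2,3])/d[2]
E
python3 - <<'E'
from h import *
s=snapshot("side"); P=lambda u,v,z: px(s,180+u/3-.33,155+v/3-.33,z)[:2]
c=np.array([P(*q,100) for q in((86,284),(287,322),(249,466),(32,420))]);t=c.mean(0)
print("tote",c.round(),t)
ball=P(306,41,250);arch=P(464,150,252);base=P(441,298,6)
print("ball",ball,"arch",arch,"base",base,"len",np.linalg.norm(ball-arch),np.linalg.norm(ball-base))
print("button",P(371,531,22),"yellow",P(482,546,22))
for n,p in(("arch",arch),("base",base)):
  d=t-p; b=ball-p; print(n,np.hypot(*d),np.degrees(np.arctan2(d[1],d[0])),np.degrees(np.arctan2(b[1],b[0])))
# all tote rims
for nm,k in(("b",((104,109),(281,150),(240,264),(46,215))),("a",((228,0),(389,34)))): print(nm,[P(*q,100).round() for q in k])
s=snapshot("scene");q=lambda u,v,z: px(s,u*.7,v*.7,z)[:2]
print("scene ball",q(370,292,250),"button",q(453,299,22), "tote", np.mean([q(*a,100) for a in((435,316),(479,298),(527,332),(484,347+3))],0),"arch",q(370,252,252))
E
```

```text
tote [[767. 180.]
 [573. 165.]
 [561. 308.]
 [757. 322.]] [664.47556457 243.99999297]
ball [617.7899677  -46.12174324] arch [447.7843963   40.30663131] base [446.10803833  41.22609642] len 190.71381238389105 192.62484254191952
button [451.22887348 304.58594813] yellow [353.32133809 289.57474955]
arch 297.3988029442592 43.229044520859425 -26.948125466686633
base 297.9960228572093 42.87947433224243 -26.96595121314348
b [array([836., -26.]), array([640., -27.]), array([635., 117.]), array([837., 118.])]
a [array([ 764., -218.]), array([ 574., -220.])]
scene ball [620.83494833 -42.642575  ] button [456.20304516 301.28340212] tote [680.52483318 237.3205899 ] arch [454.80143612  38.84053817]
```

```bash
python3 -m jog '0 0 -0.4 0 0 0 1; -0.2 -0.15 -0.4 0 0 0 1; -0.36 -0.29 0 0 0 0 1; -0.36 -0.29 0 0 0 0 1; -0.36 -0.29 0 0 0 0 1' && python3 -m jog '-0.36 -0.29 0 0 0 0 1; -0.36 -0.29 0 0 0 0 1; -0.36 -0.29 0 0 0 0 1; -0.36 -0.29 0 0 0 0 1; -0.36 -0.29 0 0 0 0 1' && python3 -m jog '-0.36 -0.29 0 0 0 0 1; -0.36 -0.29 0 0 0 0 1; -0.36 -0.29 0 0 0 0 1; -0.36 -0.29 0 0 0 0 1; -0.36 -0.29 0 0 0 0 1'
cat >> h.py <<'E'
def to(x,y,z):
    s=sense(); R=Rot.from_euler("xyz",s["tcp_rot"],degrees=True).as_matrix()
    d=np.array([x,y,z])-s["tool_pos"]; print("tcp",np.round(s["tool_pos"],1),"rot",np.round(s["tcp_rot"],1),"gap",s["finger_gap"],"t",s["time"],"F",np.round(s["ft_force"],1))
    print("tool delta/100mm",(R.T@d/100).round(3))
from scipy.spatial.transform import Rotation as Rot
E
python3 -c "
from h import *
to(562,-68,400)"
```

```text
time: 0.88
tool_pos: [319.4, 402.0, 484.7]
tcp_rot: [180.0, 0.0, 156.1]
ft_force: [1.9, -0.0, -0.3]
finger_gap: 0.1
grip_force: 0.0
time: 1.5
tool_pos: [425.1, 196.3, 484.7]
tcp_rot: [180.0, 0.0, 156.1]
ft_force: [0.1, 0.9, 0.9]
finger_gap: 0.1
grip_force: 0.0
time: 2.12
tool_pos: [530.9, -9.4, 484.7]
tcp_rot: [180.0, 0.0, 156.1]
ft_force: [1.2, -0.2, -0.1]
finger_gap: -0.1
grip_force: 0.0
tcp [530.9  -9.4 484.7] rot [180.    0.  156.1] gap -0.12928437306916038 t 2.125 F [ 1.2 -0.2 -0.1]
tool delta/100mm [-0.522 -0.409  0.847]
```

```bash
python3 -m jog '-0.26 -0.2 0 0 0 0 1; -0.26 -0.21 0 0 0 0 1; 0 0 0.3 0 0 0 1; 0 0 0.3 0 0 0 1; 0 0 0.24 0 0 0 1'
python3 - <<'E'
from h import *
import cv2
to(562,-68,400)
c=snapshot("side")["img"][100:250,250:450,::-1]
cv2.imwrite("pics/s2.png",cv2.resize(c,(800,600),interpolation=cv2.INTER_CUBIC))
E
```

```text
time: 2.75
tool_pos: [561.1, -66.6, 399.1]
tcp_rot: [-180.0, -0.1, 156.0]
ft_force: [0.8, 0.6, -0.2]
finger_gap: -0.4
grip_force: 0.0
tcp [561.1 -66.6 399.1] rot [-1.80e+02 -1.00e-01  1.56e+02] gap -0.3662411327521413 t 2.75 F [ 0.8  0.6 -0.2]
tool delta/100mm [-0.014 -0.009 -0.009]
```

View pics/s2.png

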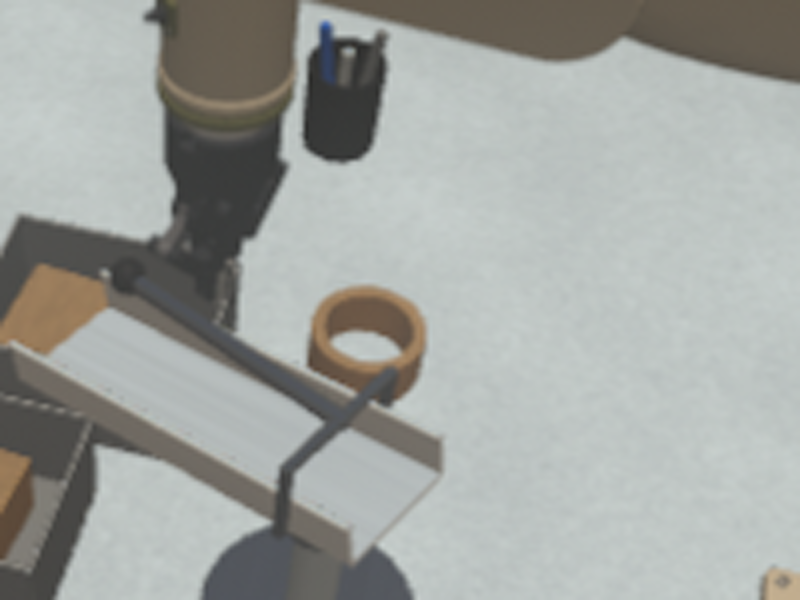

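```bash
python3 -m jog '0 0.1 0 0 0 0 1; 0 0.08 0 0 0 0 1; -0.005 0.04 0 0 0 -0.025 1; -0.007 0.06 0 0 0 -0.04 1; -0.009 0.078 0 0 0 -0.05 1'
python3 -m jog '-0.009 0.078 0 0 0 -0.05 1; -0.009 0.078 0 0 0 -0.05 1; -0.009 0.078 0 0 0 -0.05 1; -0.009 0.078 0 0 0 -0.05 1; -0.009 0.078 0 0 0 -0.05 1'
cat >> h.py <<'E'
def chute():
    p=sense()["tool_pos"][:2]-np.array([448,40.5]); a=np.degrees(np.arctan2(p[1],p[0])); r=np.hypot(*p)
    print("tool angle",a.round(1),"r",r.round(1),"bar est",(a+np.degrees(np.arcsin(22/r))).round(1))
E
python3 -c "
from h import *
chute()"
```

```text
time: 3.42
tool_pos: [577.5, -34.3, 401.5]
tcp_rot: [-180.0, 0.1, 163.1]
ft_force: [0.1, -2.6, 1.2]
finger_gap: -0.2
grip_force: 1.2
time: 4.05
tool_pos: [589.4, 3.1, 401.2]
tcp_rot: [-180.0, 0.1, 178.1]
ft_force: [2.1, -2.7, 0.3]
finger_gap: -0.1
grip_force: 1.3
tool angle -14.8 r 146.3 bar est -6.2
```

```bash
for i in 1; do python3 -m jog '-0.009 0.078 0 0 0 -0.05 1; -0.009 0.078 0 0 0 -0.05 1; -0.009 0.078 0 0 0 -0.05 1; -0.009 0.078 0 0 0 -0.05 1; -0.009 0.078 0 0 0 -0.05 1'; python3 -m jog '-0.009 0.078 0 0 0 -0.05 1; -0.009 0.078 0 0 0 -0.05 1; -0.009 0.078 0 0 0 -0.05 1; -0.009 0.078 0 0 0 -0.05 1; -0.009 0.078 0 0 0 -0.05 1'; done
python3 - <<'E'
from h import *
import cv2
chute()
c=snapshot("side")["img"][155:355,180:380,::-1]
cv2.imwrite("pics/s3.png",cv2.resize(c,(600,600),interpolation=cv2.INTER_CUBIC))
E
```

```text
time: 4.68
tool_pos: [591.2, 42.3, 401.2]
tcp_rot: [-179.9, 0.1, -166.9]
ft_force: [1.4, -2.2, 0.3]
finger_gap: -0.3
grip_force: 1.3
time: 5.3
tool_pos: [582.8, 80.7, 401.3]
tcp_rot: [-179.9, 0.1, -151.8]
ft_force: [2.0, -2.0, -0.3]
finger_gap: 0.0
grip_force: 1.3
tool angle 16.6 r 140.7 bar est 25.6
```

View pics/s3.png

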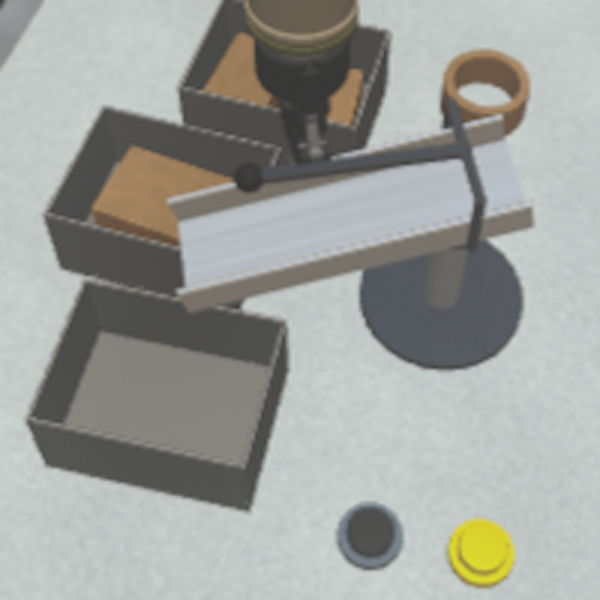

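The ball is now at crop (249,177) and the arch top middle at about (464,153).

```bash
python3 - <<'E'
from h import *
s=snapshot("side"); P=lambda u,v,z: px(s,180+u/3-.33,155+v/3-.33,z)[:2]
b=P(249,177,250);a=P(466,153,252)
print(b,a)
for p in (a,np.array([448,40.5])): d=b-p; print(np.hypot(*d),np.degrees(np.arctan2(d[1],d[0])))
E
```

```text
[617.90465662 120.6092323 ] [445.41539745  43.054823  ]
189.12226450149114 24.209578386393954
187.84323634900346 25.24365318491304
```

```bash
python3 -m jog '-0.013 0.078 0 0 0 -0.05 1; -0.013 0.078 0 0 0 -0.05 1; -0.013 0.078 0 0 0 -0.05 1; -0.013 0.06 0 0 0 -0.04 1'
python3 - <<'E'
from h import *
import cv2
chute()
c=snapshot("side")["img"][155:355,180:380,::-1]
cv2.imwrite("pics/s4.png",cv2.resize(c,(600,600),interpolation=cv2.INTER_CUBIC))
E
```

```text
time: 5.9
tool_pos: [571.1, 107.9, 400.9]
tcp_rot: [-180.0, -0.0, -140.6]
ft_force: [-0.9, -3.3, 0.9]
finger_gap: 0.2
grip_force: 1.2
tool angle 28.7 r 140.4 bar est 37.7
```

View pics/s4.png

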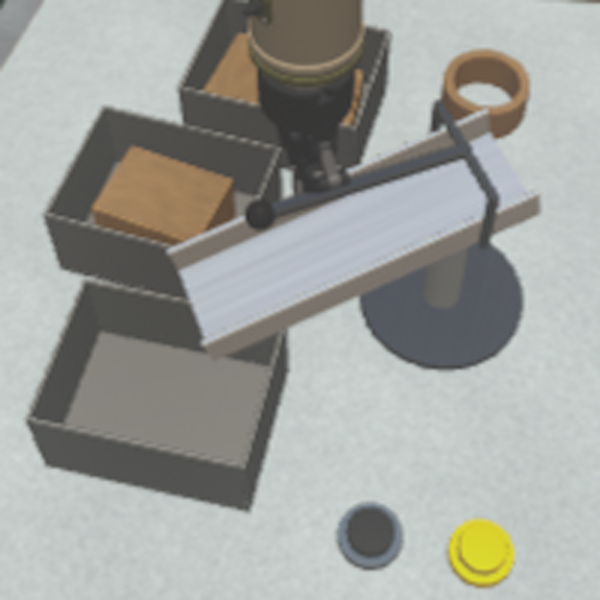

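The ball is at (260,215), and the tool-based bar angle agrees with the camera. About 5° more is needed.

```bash
python3 -m jog '-0.011 0.06 0 0 0 -0.04 1; -0.011 0.06 0 0 0 -0.04 1; 0 0 0 0 0 0 1'
python3 - <<'E'
from h import *
import cv2
chute()
c=snapshot("side")["img"][155:355,180:380,::-1]
cv2.imwrite("pics/s5.png",cv2.resize(c,(600,600),interpolation=cv2.INTER_CUBIC))
E
```

```text
time: 6.32
tool_pos: [564.7, 119.2, 400.6]
tcp_rot: [180.0, 0.0, -135.8]
ft_force: [-0.8, 0.3, -0.0]
finger_gap: -0.0
grip_force: 0.0
tool angle 34.0 r 140.8 bar est 43.0
```

View pics/s5.png

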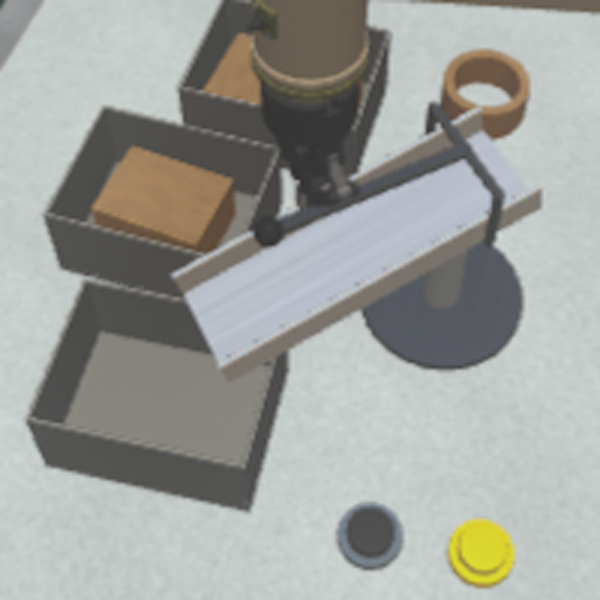

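The ball is at (270,231), and the mouth floor edge runs from about (186,293) to (222,364).

```bash
python3 - <<'E'
from h import *
s=snapshot("side"); P=lambda u,v,z: px(s,180+u/3-.33,155+v/3-.33,z)[:2]
b=P(270,231,250);m=P(204,328,129);t=np.array([664.5,244]);c=np.array([448,40.5])
for q in (b,m,t): d=q-c; print(q,np.hypot(*d),np.degrees(np.arctan2(d[1],d[0])))
E
python3 -m jog '0 -0.15 0 0 0 0 1; 0 -0.15 0 0 0 0 1; 0 0 -0.4 0 0 0 1; 0 0 -0.4 0 0 0 1; 0 0 -0.1 0 0 0 1'
python3 -c "
from h import *
to(451,304,300)"
```

```text
[583.45892898 168.48213161] 186.35596972302767 43.374308217489
[636.39936393 207.88781872] 252.01786084450993 41.620237403635876
[664.5 244. ] 297.12707719088814 43.227125228466825
time: 7.05
tool_pos: [586.9, 96.1, 494.4]
tcp_rot: [-179.8, 0.2, -135.9]
ft_force: [-0.1, 0.5, -0.2]
finger_gap: -0.0
grip_force: 0.0
tcp [586.9  96.1 494.4] rot [-179.8    0.2 -135.9] gap -0.049018189339096165 t 7.05 F [-0.1  0.5 -0.2]
tool delta/100mm [-0.462  2.446  1.937]
```

```bash
python3 -m jog '-0.065 0.35 0 0 0 0 1; -0.065 0.35 0 0 0 0 1; -0.065 0.35 0 0 0 0 1; -0.065 0.35 0 0 0 0 1; -0.065 0.35 0 0 0 0 1'
python3 -m jog '-0.065 0.35 0 0 0 0 1; -0.065 0.34 0.4 0 0 0 1; 0 0 0.5 0 0 0 1; 0 0 0.5 0 0 0 1; 0 0 0.5 0 0 0 1'
python3 -m jog '0 0 0.4 0 0 0 1; 0 0 0.2 0 0 0 1; 0 0 0 0 0 0 1'
python3 - <<'E'
from h import *
import cv2
to(453,303,200)
c=snapshot("side")["img"][155:375,180:400,::-1]
cv2.imwrite("pics/s6.png",cv2.resize(c,(600,600),interpolation=cv2.INTER_CUBIC))
E
```

```text
time: 7.68
tool_pos: [487.1, 245.7, 489.6]
tcp_rot: [180.0, -0.1, -135.9]
ft_force: [0.7, -0.0, 0.5]
finger_gap: 0.0
grip_force: 0.0
time: 8.3
tool_pos: [448.6, 303.3, 298.2]
tcp_rot: [180.0, -0.0, -135.9]
ft_force: [0.1, 0.4, -0.4]
finger_gap: 0.1
grip_force: 0.0
time: 8.68
tool_pos: [447.7, 302.8, 237.7]
tcp_rot: [179.9, -0.3, -135.9]
ft_force: [0.5, -0.3, -0.5]
finger_gap: -0.2
grip_force: 0.0
tcp [447.7 302.8 237.7] rot [ 179.9   -0.3 -135.9] gap -0.23393242606713874 t 8.675 F [ 0.5 -0.3 -0.5]
tool delta/100mm [-0.042 -0.035  0.377]
```

View pics/s6.png

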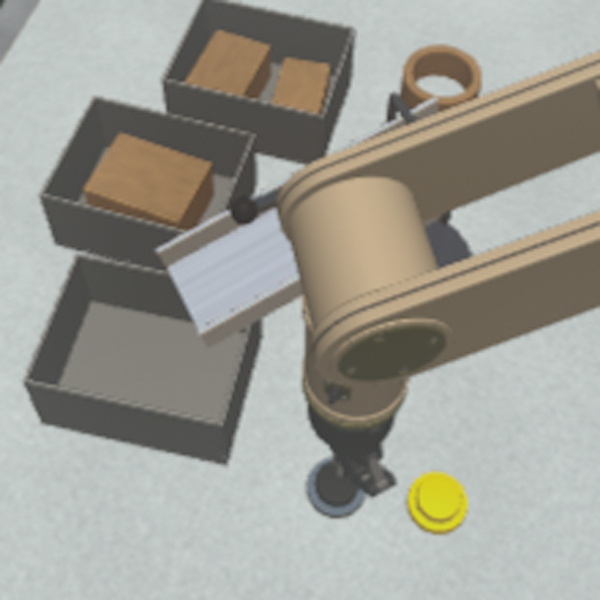

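The fingertip appears at about (378,488), right of the button at (338,485). I'll check where it should project.

```bash
python3 - <<'E'
from h import *
import cv2
def pr(s,p):
    E=np.array(s["extrinsics"]); q=E[:3,:3].T@(np.array(p)-E[:3,3]); return np.array([s["fx"]*q[0]/q[2]+s["cx"],s["fy"]*q[1]/q[2]+s["cy"]])
s=snapshot("side")
for p in ([448,303,65],[448,303,238],[453,303,22]): print(((pr(s,p)+.5-[180,155])*600/220).round())
w=snapshot("wrist"); print(w["extrinsics"], [pr(w,p) for p in ([448,303,65],[453,303,22])])
a=cv2.resize(s["img"][255:355,260:360,::-1],(400,400),interpolation=cv2.INTER_CUBIC)
b=cv2.resize(w["img"][:,:,::-1],(400,300)); b=cv2.copyMakeBorder(b,0,100,0,0,0)
cv2.imwrite("pics/s7.png",np.hstack([a,b]))
E
```

```text
[343. 466.]
[352. 388.]
[336. 481.]
[[-6.96887119e-01  6.80623995e-01  2.26051589e-01  3.90945356e+02]
 [ 7.17180824e-01  6.61320045e-01  2.19789592e-01  2.46800904e+02]
 [ 1.01623049e-04  3.15288400e-01 -9.48995898e-01  2.11811791e+02]
 [ 0.00000000e+00  0.00000000e+00  0.00000000e+00  1.00000000e+00]] [array([281.03112644, 272.94330607]), array([275.27647642, 244.79466641])]
```

View pics/s7.png

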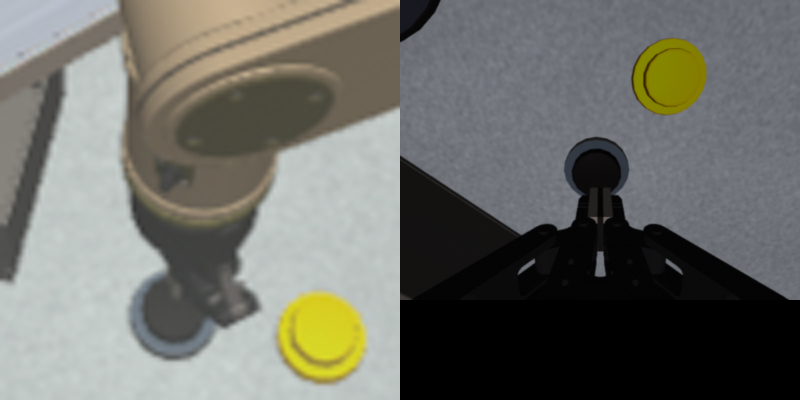

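The protruding part is a finger knuckle. The wrist view shows the fingertips over the black button at (596,173), matching (453,303), so I'll press.

```bash
python3 -m jog '-0.04 -0.035 0.2 0 0 0 1; 0 0 0.15 0 0 0 1; 0 0 0.05 0 0 0 1; 0 0 0.02 0 0 0 1; 0 0 0.02 0 0 0 1'; python3 -m jog '0 0 0.02 0 0 0 1; 0 0 0.02 0 0 0 1; 0 0 0.01 0 0 0 1; 0 0 0 0 0 0 1'
```

```text
time: 9.45
tool_pos: [454.1, 304.3, 197.2]
tcp_rot: [-180.0, 0.1, -135.8]
ft_force: [0.4, 0.2, 0.2]
finger_gap: 0.3
grip_force: 0.0
time: 9.95
tool_pos: [454.1, 304.2, 192.1]
tcp_rot: [-180.0, 0.0, -135.8]
ft_force: [0.0, 0.8, 3.5]
finger_gap: 0.2
grip_force: 1.6
```

```bash
python3 -m jog '0 0 0.015 0 0 0 1; 0 0 0.015 0 0 0 1; 0 0 0 0 0 0 1'; python3 -m jog '0 0 0.015 0 0 0 1; 0 0 0 0 0 0 1'
```

```text
time: 10.32
tool_pos: [454.1, 304.3, 189.4]
tcp_rot: [-180.0, 0.0, -135.8]
ft_force: [-1.4, 0.2, 9.4]
finger_gap: -0.1
grip_force: 4.6
time: 10.58
tool_pos: [454.3, 304.4, 189.2]
tcp_rot: [-180.0, 0.0, -135.8]
ft_force: [-7.5, -3.6, 22.2]
finger_gap: 0.0
grip_force: 11.0
```

The button is on its stop: 22 N, well above the spring's 5 N, with no further travel. Now I'll retreat upward.

```bash
python3 -m jog '0 0 -0.1 0 0 0 1; 0 0 -0.3 0 0 0 1; 0 0 -0.4 0 0 0 1; 0 0 -0.4 0 0 0 1; 0 0 -0.4 0 0 0 1'; python3 -m jog '0 0.3 -0.2 0 0 0 1; 0 0.3 0 0 0 0 1; 0 0.3 0 0 0 0 1; 0 0.3 0 0 0 0 1; 0 0 0 0 0 0 1'
python3 - <<'E'
from h import *
import cv2
c=snapshot("side")["img"][155:355,180:380,::-1]
cv2.imwrite("pics/s8.png",cv2.resize(c,(600,600),interpolation=cv2.INTER_CUBIC))
E
```

```text
time: 11.2
tool_pos: [453.5, 303.8, 347.7]
tcp_rot: [180.0, -0.1, -135.8]
ft_force: [1.2, -0.6, -0.6]
finger_gap: 0.5
grip_force: 0.0
time: 11.82
tool_pos: [368.8, 391.1, 366.4]
tcp_rot: [180.0, -0.1, -135.7]
ft_force: [0.6, -0.4, -0.2]
finger_gap: -0.2
grip_force: 0.0
```

View pics/s8.png

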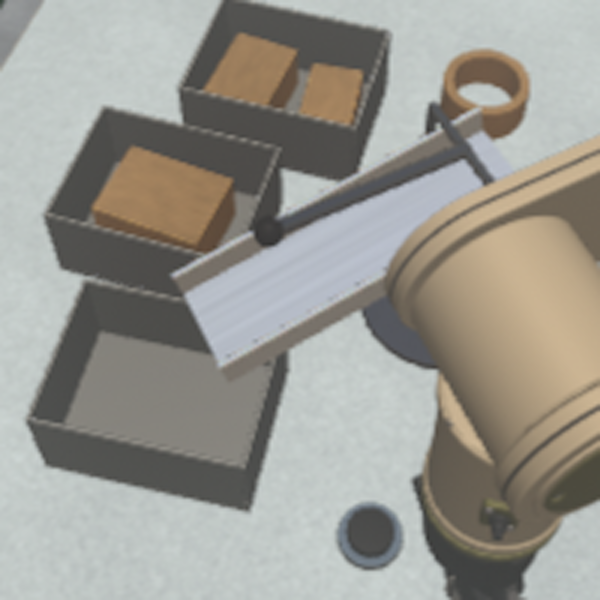

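The ball is still at (270,231), the button at (371,531) is up, the totes have not moved, and the robot is clear.

```bash
python3 -c "
from bench import *
print(hand_in())"
```

```text
the job is handed in; nothing more can be done
None
```

I swung the chute to rest over the empty tote (about 8 mm off centre at most by my camera estimate), then pressed the release button to its stop and let it come back up, left everything else where it stood, and handed the job in at about 12 s; no verdict was returned.

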